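# Steady the rocking display board

## Robot

A 7-joint arm with a two-finger parallel gripper is mounted at the origin on the work surface. World frame = base frame: x ahead of the robot, y to its left, z up, the work surface at z = 0. Lengths are in m, angles in rad, forces in N, time in s.
With the tool pointing down it reaches from about 0.425 to 0.95 m from the base axis. Payload 4.7 kg.
Tool frame: the origin (TCP) lies midway between the tips of the shut fingers; the grasp point (between the pads) lies 19 mm behind it; z points along the fingers, y is the direction in which the jaws open and shut (so a half turn about z gives the same grasp; the last joint's range is limited). The gripper opens to 87 mm and grips with 3 to 60 N. Pads are 19 mm wide; open, the fingers measure 117 mm over their backs; the gripper's body (75 mm by 190 mm) begins 51 mm behind the grasp point.
Start: joints at [1.212, 0.469, -0.049, 1.532, 0.024, 1.141, -0.082], TCP at [0.219, -0.639, 0.223] pointing down, gripper open.
Joint ranges: [-2.59, 2.59], [-0.33, 1.99], [-1.39, 1.29], [0.1, 2.45], [-1.04, 4.18], [0.21, 1.99], [-2.66, 2.66]. Speed limits (rad/s): [2.57, 2.57, 3.14, 3.14, 3.14, 3.14, 3.14].

## Interface

Orientations are given as a rotation vector (axis times angle).
In Python, from bench import * gives the robot as it stands. The module is installed in compiled form; this text tells all that it offers.
- The arm moves only by the tool play_rows, never from a script. Its argument "steps" is a list that holds one entry, the list of rows, each a list of 5 numbers: the closure, from -1 (fully open) to 1 (shut), then the shift along the tool's x, y, z normalised to -1 to 1, where 1 is 3 cm, then the turn about the tool's z normalised to -1 to 1, where 1 is 0.5 rad. In form: [[[gripper, x, y, z, spin], ...]]. A call has 1 to 20 rows; each row shifts and turns the commanded pose from where the row before left it, along the tool's axes as they then stand; what a row does not reach is not made up. A row lasts 1/12 s, in which the tool goes at most 41.7 mm and 7.16 degrees, less where a joint would pass 70% of its speed; a pose out of reach is approached as far as the arm can. A call with a number of a shift or a turn outside -1 to 1 is refused whole. A call with a gripper value outside its range is refused whole. The fingers move at their own pace and stop on an object; the grip force is fixed at half the most. Time passes only in rows, so rows that do not move let the fingers close. It gives the time, the measured TCP pose, the force and the opening at its end, in the units of the state.
- sense(): the state, without advancing time (a new reading comes with each control period).
- get_image(name): name is "side" or "top"; returns (picture, depth): 420x560x3 uint8, blue, green, red; 420x560 float32, m along the optical axis (not along the pixel's ray), 0 where there is no reading.
- get_calibration(name): a dict with "intrinsics" (3x3 intrinsics, pixels), "R" (3x3) and "t" (3): a world point X has camera coordinates R X + t. Camera axes: x right, y down, z forward; pixel columns grow to the right and rows downward; lengths in m; the calibration is good to about 2 mm. A picture is of the moment at which its call begins. get_calibration takes no time and is no camera call.
- finish_job(): hands the job in, once; it reports no verdict.
The state is a dict: "t": time; "joint_pos": joint angles; "joint_vel": joint speeds; "effort": joint torques, N m; "tool_pos": TCP position; "ee_rot": TCP orientation; "ft_force": force on the tool from outside, world axes, zero at the start; "wrist_torque": the same for the moment, N m; "grip_width": finger opening in m.
Only numpy, scipy, OpenCV 4.12 (cv2) and the standard library are available. Lean on these libraries where they do the work, as an engineer would, in place of code of your own. Each camera call takes 0.05 s, during which the arm holds its last target.

## Task

The wooden display board on the shop counter rocks at one corner: press on its corner marks, one after another, until you find the corner that gives, then press the brass shim beside that corner fully flat. Use the fingertips only: leave the other three shims up, do not lift or shift the board, and leave the tin on it and the other goods where they are.

Things in the scene. Friction and masses are not known exactly. Their poses are not given: they have to be found in the camera images.
- frame: low dark steel frame of the display stand, fixed to the counter, 310 mm long in its own y, 174 mm in its own x. Origin: middle of its underside, on the counter; z up. It carries four look-alike rubber pads (20 mm across), one under each corner mark of the board; one of them (loose_pad in the rules) is sprung. Which corner it is under varies and is not reported: only pressing shows it.
- board: loose wooden board 180 (own x) x 200 (own y) x 12 mm, about 0.9 kg, lying level on the frame's four round pads. Origin: middle of its underside, 24 mm above the counter; its top is 36 mm above the counter. Axes parallel to the frame's.
- spotA (a point): centre of the dark round mark (18 mm) on the board's top at its -x +y corner (board axes), 70 mm from the board's centre both ways and right above that corner's pad. Press here to test the corner: a sound corner stays at its height; the loose one begins to sink at 1 to 2 N, is fully down (about 5 mm lower) at 3 to 4 N, and springs back when let go.
- spotB (a point): centre of the dark round mark (18 mm) on the board's top at its +x +y corner (board axes), 70 mm from the board's centre both ways and right above that corner's pad. Press here to test the corner: a sound corner stays at its height; the loose one begins to sink at 1 to 2 N, is fully down (about 5 mm lower) at 3 to 4 N, and springs back when let go.
- spotC (a point): centre of the dark round mark (18 mm) on the board's top at its +x -y corner (board axes), 70 mm from the board's centre both ways and right above that corner's pad. Press here to test the corner: a sound corner stays at its height; the loose one begins to sink at 1 to 2 N, is fully down (about 5 mm lower) at 3 to 4 N, and springs back when let go.
- spotD (a point): centre of the dark round mark (18 mm) on the board's top at its -x -y corner (board axes), 70 mm from the board's centre both ways and right above that corner's pad. Press here to test the corner: a sound corner stays at its height; the loose one begins to sink at 1 to 2 N, is fully down (about 5 mm lower) at 3 to 4 N, and springs back when let go.
- tabA (a point): point to press on the top of shim A's tab (red stripe), on the -x +y corner's outer side. The shim is a brass strip 24 mm wide (frame x) and 4 mm thick, hinged 108 mm from the frame's centre line (frame y) and 70 mm along (frame x); its slanted tab sticks out 42 mm past the hinge, away from the board, and this point lies 32 mm past the hinge. It starts about 37 mm above the counter; with the shim flat it is 23.5 mm above the counter and 140 mm from the frame's centre line.
- shimA (a joint): angle of shim A (rad): 0 = tab fully raised (it starts at 0 to 0.06), 0.45 = flat on its stop. Stiff hinge: about 5 N on the tab moves it, and it stays where it is left. When flat, its inner end comes up under the board's corner and carries it.
- tabB (a point): point to press on the top of shim B's tab (red stripe), on the +x +y corner's outer side. The shim is a brass strip 24 mm wide (frame x) and 4 mm thick, hinged 108 mm from the frame's centre line (frame y) and 70 mm along (frame x); its slanted tab sticks out 42 mm past the hinge, away from the board, and this point lies 32 mm past the hinge. It starts about 37 mm above the counter; with the shim flat it is 23.5 mm above the counter and 140 mm from the frame's centre line.
- shimB (a joint): angle of shim B (rad): 0 = tab fully raised (it starts at 0 to 0.06), 0.45 = flat on its stop. Stiff hinge: about 5 N on the tab moves it, and it stays where it is left. When flat, its inner end comes up under the board's corner and carries it.
- tabC (a point): point to press on the top of shim C's tab (red stripe), on the +x -y corner's outer side. The shim is a brass strip 24 mm wide (frame x) and 4 mm thick, hinged 108 mm from the frame's centre line (frame y) and 70 mm along (frame x); its slanted tab sticks out 42 mm past the hinge, away from the board, and this point lies 32 mm past the hinge. It starts about 37 mm above the counter; with the shim flat it is 23.5 mm above the counter and 140 mm from the frame's centre line.
- shimC (a joint): angle of shim C (rad): 0 = tab fully raised (it starts at 0 to 0.06), 0.45 = flat on its stop. Stiff hinge: about 5 N on the tab moves it, and it stays where it is left. When flat, its inner end comes up under the board's corner and carries it.
- tabD (a point): point to press on the top of shim D's tab (red stripe), on the -x -y corner's outer side. The shim is a brass strip 24 mm wide (frame x) and 4 mm thick, hinged 108 mm from the frame's centre line (frame y) and 70 mm along (frame x); its slanted tab sticks out 42 mm past the hinge, away from the board, and this point lies 32 mm past the hinge. It starts about 37 mm above the counter; with the shim flat it is 23.5 mm above the counter and 140 mm from the frame's centre line.
- shimD (a joint): angle of shim D (rad): 0 = tab fully raised (it starts at 0 to 0.06), 0.45 = flat on its stop. Stiff hinge: about 5 N on the tab moves it, and it stays where it is left. When flat, its inner end comes up under the board's corner and carries it.
- tin: squat green tin, 56 mm across, 42 mm tall, standing in the middle of the board; leave it there. Origin: centre of its underside.
- spice: amber spice jar, 38 mm across, 55 mm tall, standing just beyond the stand's +y side; bystander. Origin: centre of its underside.
- cup: small white cup, 60 mm across, 55 mm tall, just beyond the stand's -y side; bystander. Origin: centre of its underside.
- jar: glass jar with brass cap, 68 mm across, 100 mm tall, to the left; bystander. Origin: centre of its underside.
- bowl: terracotta bowl, 120 mm across, 55 mm tall, to the right; bystander. Origin: centre of its underside.
- carton: small cardboard carton 60 x 90 x 45 mm, to the right; bystander. Origin: centre of its underside.

How it is judged:
On the way, in this order (a step that is already met when the one before it is completed fails the run):
1. the loose corner has been pressed down with the fingers (distance of loose_pad from where it was at the start of the episode above 0.0025 m and contact force between the fingers and board above 1 N), for 0.1 s.
2. the shim beside that corner has been pressed flat (((horizontal distance between loose_pad and tabA below 0.1 m and value of joint shimA above 0.4 rad) or (horizontal distance between loose_pad and tabB below 0.1 m and value of joint shimB above 0.4 rad) or (horizontal distance between loose_pad and tabC below 0.1 m and value of joint shimC above 0.4 rad) or (horizontal distance between loose_pad and tabD below 0.1 m and value of joint shimD above 0.4 rad))), for 0.1 s.
At the end, for the whole second after the job is handed in: The shim beside the loose corner is flat (angle above 0.40 of 0.45 rad), the other three are still up (below 0.25 rad), the board lies level and still on its pads within 15 mm of its place, and the tin stands on it within 35 mm of its middle (((horizontal distance between loose_pad and tabA below 0.1 m and value of joint shimA above 0.4 rad) or (horizontal distance between loose_pad and tabB below 0.1 m and value of joint shimB above 0.4 rad) or (horizontal distance between loose_pad and tabC below 0.1 m and value of joint shimC above 0.4 rad) or (horizontal distance between loose_pad and tabD below 0.1 m and value of joint shimD above 0.4 rad)) and (horizontal distance between loose_pad and tabA below 0.1 m or value of joint shimA below 0.25 rad) and (horizontal distance between loose_pad and tabB below 0.1 m or value of joint shimB below 0.25 rad) and (horizontal distance between loose_pad and tabC below 0.1 m or value of joint shimC below 0.25 rad) and (horizontal distance between loose_pad and tabD below 0.1 m or value of joint shimD below 0.25 rad) and horizontal distance between board and frame below 0.015 m and angle between the x axis of board and the x axis of frame, either way round below 0.12 rad and angle between board's own z axis and vertical below 0.03 rad and height (world z) of board between 0.018 and 0.03 m and horizontal distance between tin and board below 0.035 m and angle between tin's own z axis and vertical below 0.1 rad and linear speed of board below 0.02 m/s); the robot touches nothing.
It fails at once if a shim beside a sound corner was pressed down ((not (horizontal distance between loose_pad and tabA below 0.1 m) and value of joint shimA above 0.25 rad) or (not (horizontal distance between loose_pad and tabB below 0.1 m) and value of joint shimB above 0.25 rad) or (not (horizontal distance between loose_pad and tabC below 0.1 m) and value of joint shimC above 0.25 rad) or (not (horizontal distance between loose_pad and tabD below 0.1 m) and value of joint shimD above 0.25 rad)).
It fails at once if the board was lifted, tipped or pushed off its place (height (world z) of board above 0.036 m or angle between board's own z axis and vertical above 0.12 rad or horizontal distance between board and frame above 0.02 m).
It fails at once if the tin or another of the goods was moved, lifted or knocked over (distance of any of tin, spice, cup, jar, bowl, carton from where it was at the start of the episode above 0.03 m or angle between any of tin, spice, cup, jar, bowl, carton's own z axis and vertical above 0.5 rad).
It also fails if it takes over 64 s, if anything falls off the work surface, if the arm or the gripper's body presses on something with over 40 N, if the wrist force passes 120 N, or if a joint passes its speed limit or range.

## Working session

There is one attempt and no reset: what is moved stays moved. The work goes in short steps, Python scripts to look and compute and a tool call to move; the robot and the scene stay as the last step left them, time stands still between calls to the robot, and variables do not carry over. Pictures are saved under pics/ and viewed, and the job is handed in when it is done.

Besides the shell and the picture viewer there is one more tool, called after ">>>" in YAML: its name, and indented under it one key for each argument. play_rows: Moves the arm, as the interface text tells. Its arguments: {"type":"object","properties":{"steps":{"type":"array","items":{"type":"array","items":{"type":"array","items":{"type":"number"}}}}},"required":["steps"]}

```bash
mkdir -p pics; python3 - <<'E'
from bench import *
import cv2,numpy as np
s=sense()
for k in s: print(k,np.round(s[k],3))
for n in("top","side"):
    p,d=get_image(n); cv2.imwrite(f"pics/{n}0.png",p); np.save(f"{n}0.npy",d)
    c=get_calibration(n); print(n,c)
E
```

```text
t 0.0
joint_pos [ 1.212  0.469 -0.049  1.534  0.024  1.141 -0.082]
joint_vel [-0.001 -0.002  0.001  0.001 -0.001 -0.     0.003]
effort [-1.0000e-03 -5.0798e+01 -8.1000e-02 -2.3616e+01 -6.1000e-02  3.8000e-02
  0.0000e+00]
tool_pos [ 0.218 -0.638  0.221]
ee_rot [-3.097e+00 -5.150e-01  1.000e-03]
ft_force [-0.039  0.611 -0.083]
wrist_torque [-0.003 -0.035  0.041]
grip_width 0.087
top {'intrinsics': array([[545.23821083,   0.        , 276.82354758],
       [  0.        , 545.23821083, 200.7471422 ],
       [  0.        ,   0.        ,   1.        ]]), 'R': array([[ 0.06493179, -0.9978868 ,  0.00240889],
       [-0.97449643, -0.06392906, -0.21510414],
       [ 0.21480358,  0.01161964, -0.97658815]]), 't': array([-0.03271668,  0.50968123,  1.63286165])}
side {'intrinsics': array([[468.03282365,   0.        , 267.71464272],
       [  0.        , 468.03282365, 201.98281319],
       [  0.        ,   0.        ,   1.        ]]), 'R': array([[-0.79616937, -0.60506657,  0.00296423],
       [-0.42104559,  0.55049601, -0.7208847 ],
       [ 0.43455144, -0.57519439, -0.69304867]]), 't': array([0.38717441, 0.25346063, 1.08765208])}
```

View pics/top0.png

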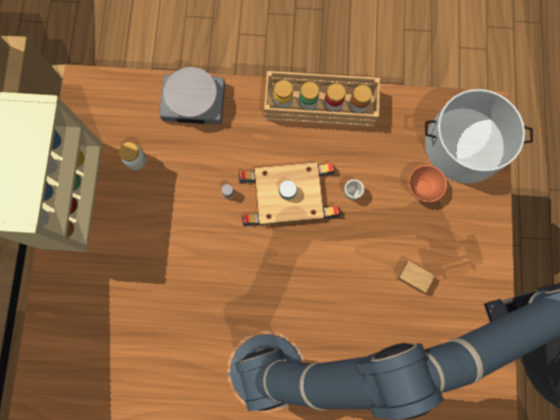

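View pics/side0.png

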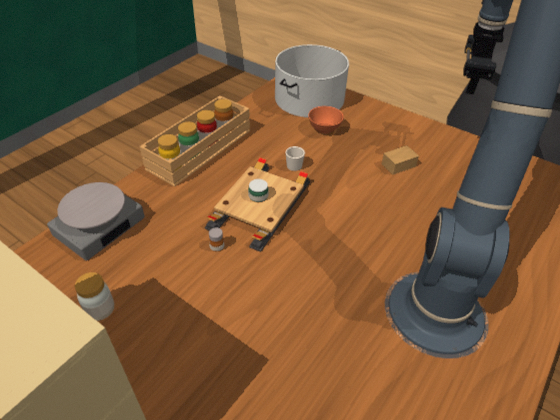

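```bash
cat > h.py <<'E'
from bench import *
import cv2,numpy as np
def ray(n,u,v,z):
    c=get_calibration(n);K,R,t=c["intrinsics"],c["R"],c["t"]
    o=-R.T@t; d=R.T@np.linalg.inv(K)@np.array([u,v,1.]); return o+d*(z-o[2])/d[2]
def proj(n,X):
    c=get_calibration(n);p=c["intrinsics"]@(c["R"]@np.array(X)+c["t"]);return p[:2]/p[2]
E
python3 - <<'E'
from h import *
p=cv2.imread("pics/top0.png"); cv2.imwrite("pics/top0c.png",cv2.resize(p[140:240,215:375],None,fx=5,fy=5,interpolation=cv2.INTER_CUBIC))
p=cv2.imread("pics/side0.png"); cv2.imwrite("pics/side0c.png",cv2.resize(p[140:260,190:330],None,fx=5,fy=5,interpolation=cv2.INTER_CUBIC))
p=cv2.imread("pics/top0.png")
sub=p.astype(int);g=cv2.cvtColor(p,cv2.COLOR_BGR2GRAY)
m=(g<90).astype(np.uint8)*255; roi=np.zeros_like(m);roi[150:235,230:350]=255
n,l,st,ce=cv2.connectedComponentsWithStats(m&roi)
for i in range(1,n):
    if st[i,4]>5: print("dark",st[i],ce[i].round(1),ray("top",*ce[i],.036).round(3))
h=cv2.cvtColor(p,cv2.COLOR_BGR2HSV)
m=(((h[...,0]<6)|(h[...,0]>174))&(h[...,1]>190)&(h[...,2]>110)).astype(np.uint8)*255
n,l,st,ce=cv2.connectedComponentsWithStats(m&roi)
for i in range(1,n):
    if st[i,4]>5: print("red",st[i],ce[i].round(1),ray("top",*ce[i],.037).round(3))
E
```

```text
dark [319 167  21  40 197] [326.4 183.2] [ 0.582 -0.152  0.036]
dark [307 168   3   3   8] [308.1 168.9] [ 0.625 -0.092  0.036]
dark [239 173  16  12  77] [246.  180.4] [0.574 0.102 0.036]
dark [263 172   3   3   7] [264.3 173. ] [0.602 0.046 0.036]
dark [230 191  14  11 103] [236.7 196.4] [0.521 0.128 0.036]
dark [283 197   8   2   8] [286.5 197.8] [ 0.527 -0.029  0.036]
dark [265 208  80  20 386] [307.1 220.8] [ 0.458 -0.097  0.036]
dark [312 211   3   3   9] [313. 212.] [ 0.487 -0.114  0.036]
dark [267 215   3   3   8] [268.1 215.9] [0.465 0.025 0.036]
dark [243 221  21   5  60] [252.  223.9] [0.436 0.073 0.036]
red [242 172   3   6  18] [243.  174.5] [0.593 0.113 0.037]
red [245 215   4   7  21] [246.3 218. ] [0.454 0.092 0.037]
```

View pics/top0c.png

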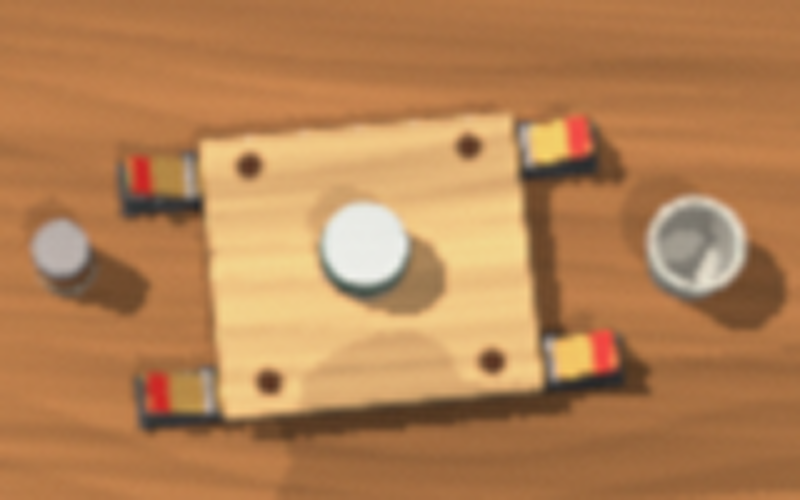

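View pics/side0c.png

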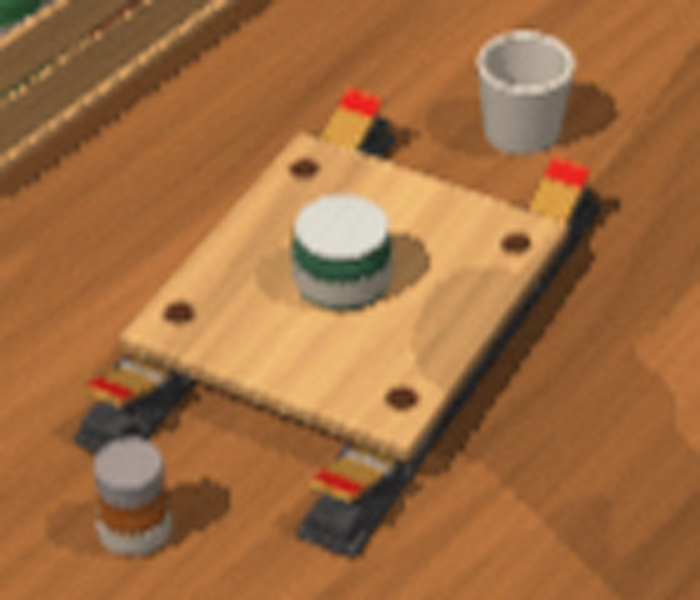

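The top view shows the marks at A (268,216), B (264,173), C (308,169) and D (313,212). That puts the board centre near (0.545, -0.034) with a yaw of about 8.7°. I'm moving over D with the fingers shut.

>>> play_rows:
  steps:
    - [[1,0.7,-0.68,0,0],[1,0.7,-0.68,0,0],[1,0.7,-0.68,0,0],[1,0.7,-0.68,0,0],[1,0.7,-0.68,0,0],[1,0.7,-0.68,0,0],[1,0.7,-0.68,0,0],[1,0.7,-0.68,0,0],[1,0.7,-0.68,0,0],[1,0.7,-0.68,0,0],[1,0.7,-0.68,0,0],[1,0.7,-0.68,0,0],[1,0.7,-0.68,0,0],[1,0.7,-0.68,0,0],[1,0.7,-0.68,0,0],[1,0.7,-0.68,0,0],[1,0.7,-0.68,0,0],[1,0.7,-0.68,0,0],[1,0.7,-0.68,0,0],[1,0.7,-0.68,0,0]]

```text
t: 1.77
tool_pos: [0.484, -0.1153, 0.2223]
ee_rot: [3.099, 0.516, -0.001]
ft_force: [0.9, -0.8, 0.1]
grip_width: 0.0003
```

>>> play_rows:
  steps:
    - [[1,0,0,0,0.18],[1,0,0,0,0.176],[1,0,0,0.7,0],[1,0,0,0.7,0],[1,0,0,0.7,0],[1,0,0,0.7,0],[1,0,0,0,0],[1,0,0,0,0],[1,0,0,0,0]]

```text
t: 2.52
tool_pos: [0.4846, -0.1166, 0.1394]
ee_rot: [3.132, 0.238, 0.002]
ft_force: [-0.6, -0.6, 0.2]
grip_width: 0.0003
```

```bash
cat >> h.py <<'E'
from scipy.spatial.transform import Rotation as Ro
P=dict(A=(.465,.025),B=(.602,.046),C=(.625,-.092),D=(.487,-.114))
c0=np.mean(list(P.values()),axis=0); yaw=np.radians(8.9)
fx=np.array([np.cos(yaw),np.sin(yaw)]);fy=np.array([-np.sin(yaw),np.cos(yaw)])
sg=dict(A=(-1,1),B=(1,1),C=(1,-1),D=(-1,-1))
for k in "ABCD":
    a,b=sg[k]; P[k]=c0+.07*a*fx+.07*b*fy; P['t'+k]=c0+.07*a*fx+.14*b*fy
def go(k,z):
    s=sense(); R=Ro.from_rotvec(s["ee_rot"]).as_matrix(); d=np.array([*P[k],z])-s["tool_pos"]
    print("t",s["t"],"pos",np.round(s["tool_pos"],4),"F",np.round(s["ft_force"],2),"w",round(float(s["grip_width"]),4),"tx yaw",round(float(np.degrees(np.arctan2(R[1,0],R[0,0]))),1),"tilt",round(float(np.degrees(np.arccos(-R[2,2]))),2))
    print(k,"tool delta units",np.round(R.T@d/.03,3))
E
python3 - <<'E'
from h import *
print({k:np.round(v,3) for k,v in P.items()})
go("D",.045)
p,d=get_image("side");cv2.imwrite("pics/s1.png",p[60:300,100:420].repeat(2,0).repeat(2,1))
E
```

```text
{'A': array([0.465, 0.025]), 'B': array([0.603, 0.046]), 'C': array([ 0.625, -0.092]), 'D': array([ 0.486, -0.114]), 'tA': array([0.454, 0.094]), 'tB': array([0.592, 0.115]), 'tC': array([ 0.636, -0.161]), 'tD': array([ 0.497, -0.183])}
t 2.5167 pos [ 0.4846 -0.1166  0.1394] F [-0.6  -0.55  0.19] w 0.0003 tx yaw 8.7 tilt 0.08
D tool delta units [ 0.071 -0.087  3.148]
```

View pics/s1.png

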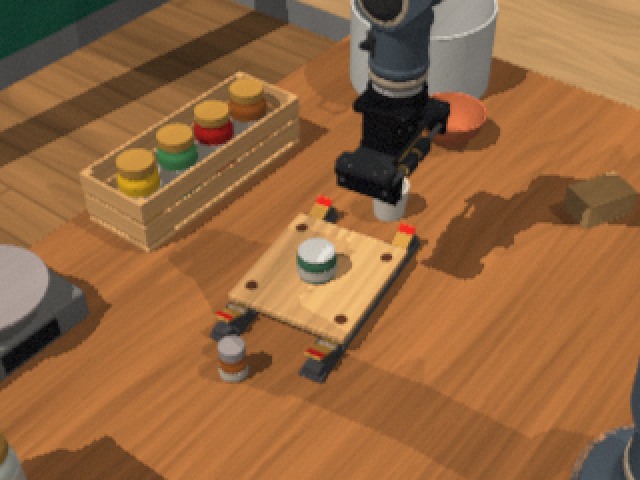

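```bash
python3 - <<'E'
from h import *
q=proj("side",sense()["tool_pos"]);print(q,(q-[100,60])*2, (proj("side",[*P["D"],.036])-[100,60])*2,(proj("side",[*P["B"],.036])-[100,60])*2)
p,d=get_image("side");u,v=q.astype(int);cv2.imwrite("pics/s2.png",cv2.resize(p[v-60:v+60,u-60:u+60],None,fx=5,fy=5))
E
```

```text
[294.34229325 159.27139227] [388.68458649 198.54278454] [383.52528641 256.07650028] [248.29096444 283.27261903]
```

View pics/s2.png

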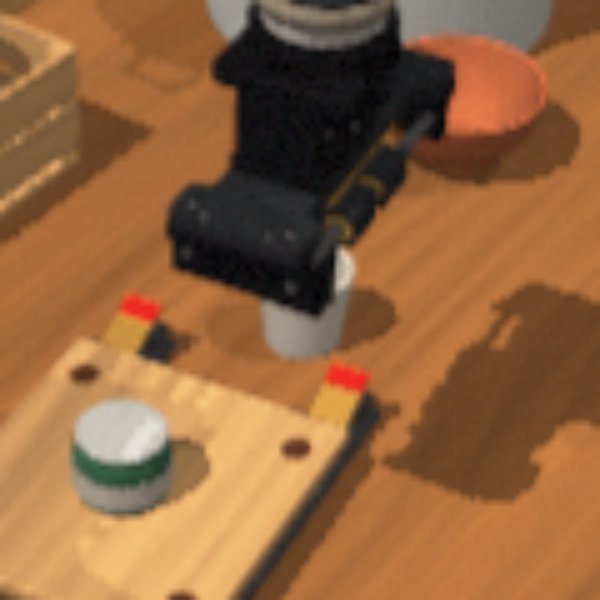

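>>> play_rows:
  steps:
    - [[1,0.07,-0.09,0.8,0],[1,0,0,0.8,0],[1,0,0,0.8,0],[1,0,0,0.6,0],[1,0,0,0.15,0],[1,0,0,0,0],[1,0,0,0,0],[1,0,0,0,0]]

```text
t: 3.28
tool_pos: [0.4869, -0.1138, 0.0456]
ee_rot: [3.132, 0.238, 0.005]
ft_force: [-0.4, -0.0, 1.4]
grip_width: 0.0004
```

```bash
python3 - <<'E'
from h import *
go("D",.036)
p,d=get_image("side");cv2.imwrite("pics/s3.png",cv2.resize(p[130:270,200:340],None,fx=4,fy=4))
p,d=get_image("top");cv2.imwrite("pics/t3.png",cv2.resize(p[140:240,215:375],None,fx=4,fy=4))
E
```

```text
t 3.2833 pos [ 0.4869 -0.1138  0.0456] F [-0.36 -0.03  1.36] w 0.0004 tx yaw 8.7 tilt 0.18
D tool delta units [-0.017 -0.006  0.32 ]
```

View pics/s3.png

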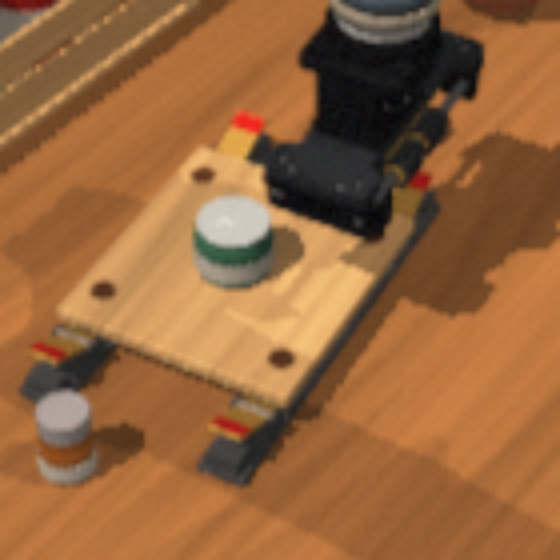

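The fingers are over mark D, hidden behind the end of the gripper body. I'm lowering in small steps.

>>> play_rows:
  steps:
    - [[1,0,0,0.1,0],[1,0,0,0.1,0],[1,0,0,0.07,0],[1,0,0,0,0],[1,0,0,0,0]]

```text
t: 3.8
tool_pos: [0.4856, -0.1137, 0.036]
ee_rot: [3.132, 0.238, -0.0]
ft_force: [-0.7, 0.0, 2.4]
grip_width: 0.0003
```

>>> play_rows:
  steps:
    - [[1,0,0,0.04,0],[1,0,0,0,0],[1,0,0,0,0]]

```text
t: 4.05
tool_pos: [0.4855, -0.1138, 0.0348]
ee_rot: [3.132, 0.238, -0.0]
ft_force: [-1.1, -1.0, 2.0]
grip_width: 0.0007
```

>>> play_rows:
  steps:
    - [[1,0,0,0.04,0],[1,0,0,0,0],[1,0,0,0,0]]

```text
t: 4.3
tool_pos: [0.4855, -0.1139, 0.0336]
ee_rot: [3.132, 0.238, -0.0]
ft_force: [-1.1, -2.0, 3.6]
grip_width: 0.0006
```

>>> play_rows:
  steps:
    - [[1,0,0,0.05,0],[1,0,0,0,0],[1,0,0,0,0]]

```text
t: 4.55
tool_pos: [0.4855, -0.114, 0.0329]
ee_rot: [3.132, 0.238, -0.001]
ft_force: [-4.0, -1.1, 11.9]
grip_width: 0.0007
```

>>> play_rows:
  steps:
    - [[1,0,0,0.05,0],[1,0,0,0,0],[1,0,0,0,0]]

```text
t: 4.8
tool_pos: [0.4855, -0.114, 0.0324]
ee_rot: [3.131, 0.238, -0.001]
ft_force: [-6.5, -0.7, 21.9]
grip_width: 0.0004
```

```bash
cat >> h.py <<'E'
def heights(tag=None):
    p,d=get_image("top"); 
    if tag: cv2.imwrite(f"pics/{tag}.png",cv2.resize(p[140:240,215:375],None,fx=4,fy=4))
    c=get_calibration("top");K,R,t=c["intrinsics"],c["R"],c["t"]
    out=[]
    d0=np.load("top0.npy")
    for dd in (d0,d):
        v,u=np.mgrid[140:240,215:375]; z=dd[140:240,215:375]
        X=np.stack([(u-K[0,2])/K[0,0]*z,(v-K[1,2])/K[1,1]*z,z],-1)-t; X=X@R
        q=X[...,:2]-c0; a=q@fx;b=q@fy
        m=(abs(a)<.082)&(abs(b)<.092)&(abs(X[...,2]-.036)<.012)
        for _ in range(3):
            A=np.c_[a[m],b[m],np.ones(m.sum())]; co=np.linalg.lstsq(A,X[...,2][m],rcond=None)[0]
            m=m&(abs(X[...,2]-(a*co[0]+b*co[1]+co[2]))<.004)
        out.append((m.sum(),co))
    for n,co in out: print(n,{k:round(1000*float(co@[.07*sg[k][0],.07*sg[k][1],1]),2) for k in "ABCD"})
E
python3 - <<'E'
from h import *
go("D",.04); heights("t4")
p,d=get_image("side");cv2.imwrite("pics/s4.png",cv2.resize(p[130:270,200:340],None,fx=4,fy=4))
E
```

```text
t 4.8 pos [ 0.4855 -0.114   0.0324] F [-6.45 -0.75 21.93] w 0.0004 tx yaw 8.7 tilt 0.08
D tool delta units [ 0.032 -0.004 -0.254]
1782 {'A': 35.88, 'B': 35.6, 'C': 35.3, 'D': 35.58}
1073 {'A': 36.1, 'B': 39.59, 'C': 35.69, 'D': 32.2}
```

View pics/s4.png

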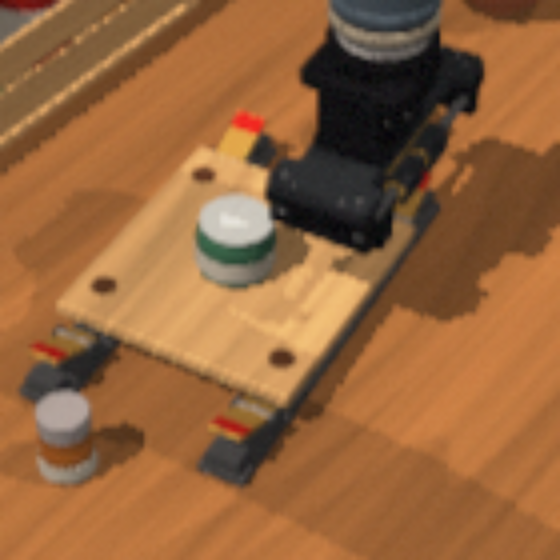

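Under 20 N the depth plane shows D about 3.4 mm lower and B raised about 4 mm, so D gives. I'll release and check that it springs back.

>>> play_rows:
  steps:
    - [[1,0,0,-0.2,0],[1,0,0,-0.4,0],[1,0,0,-0.4,0],[1,0,0,0,0],[1,0,0,0,0],[1,0,0,0,0]]

```text
t: 5.4
tool_pos: [0.4852, -0.1134, 0.0599]
ee_rot: [-3.132, -0.238, 0.001]
ft_force: [-0.6, -0.0, -0.7]
grip_width: 0.0005
```

```bash
python3 - <<'E'
from h import *
heights()
go("A",.06); go("tD",.06)
E
```

```text
1782 {'A': 35.88, 'B': 35.6, 'C': 35.3, 'D': 35.58}
1022 {'A': 35.48, 'B': 36.13, 'C': 35.59, 'D': 34.93}
t 5.45 pos [ 0.485  -0.1134  0.0597] F [0.12 1.03 0.46] w 0.0006 tx yaw 8.7 tilt 0.08
A tool delta units [ 0.03  -4.648 -0.007]
t 5.45 pos [ 0.485  -0.1134  0.0597] F [0.12 1.03 0.46] w 0.0006 tx yaw 8.7 tilt 0.08
tD tool delta units [ 0.053  2.352 -0.011]
```

>>> play_rows:
  steps:
    - [[1,0.05,0.75,0,0],[1,0,0.75,0,0],[1,0,0.75,0,0],[1,0,0,0,0],[1,0,0,0,0],[1,0,0,0.3,0],[1,0,0,0,0],[1,0,0,0,0]]

```text
t: 6.12
tool_pos: [0.4965, -0.1786, 0.0506]
ee_rot: [-3.131, -0.241, 0.003]
ft_force: [-0.3, -0.1, 0.5]
grip_width: 0.0008
```

```bash
python3 - <<'E'
from h import *
go("tD",.0235)
p,d=get_image("top");cv2.imwrite("pics/t5.png",cv2.resize(p[140:240,215:375],None,fx=4,fy=4))
p,d=get_image("side");cv2.imwrite("pics/s5.png",cv2.resize(p[130:270,200:340],None,fx=4,fy=4))
E
```

```text
t 6.1167 pos [ 0.4965 -0.1786  0.0506] F [-0.28 -0.05  0.48] w 0.0008 tx yaw 8.8 tilt 0.14
tD tool delta units [0.006 0.147 0.902]
```

View pics/s5.png

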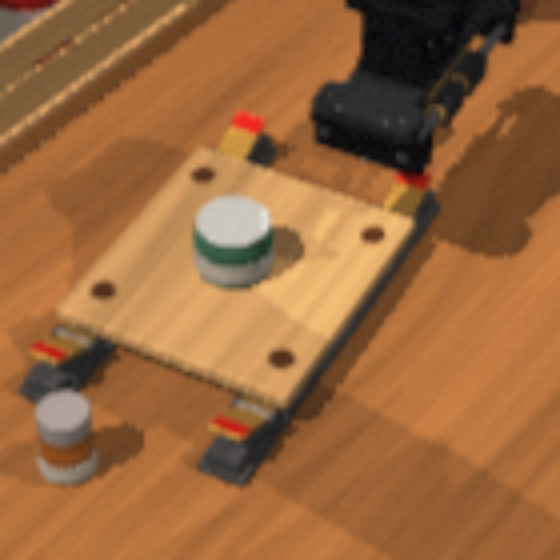

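View pics/t5.png

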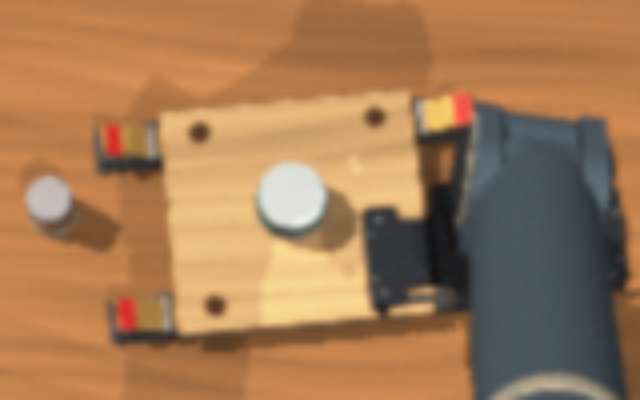

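Side view: tab D's red stripe, at (412,180), lies under the gripper. Tin and board are back in place, so I'm pressing tab D.

>>> play_rows:
  steps:
    - [[1,0,0.06,0.15,0],[1,0,0,0.1,0],[1,0,0,0.1,0],[1,0,0,0.1,0],[1,0,0,0.1,0],[1,0,0,0.1,0],[1,0,0,0,0],[1,0,0,0,0]]

```text
t: 6.88
tool_pos: [0.4973, -0.1815, 0.0317]
ee_rot: [-3.132, -0.238, 0.001]
ft_force: [-0.5, -0.3, 0.9]
grip_width: 0.0004
```

>>> play_rows:
  steps:
    - [[1,0,0,0.1,0],[1,0,0,0.1,0],[1,0,0,0,0],[1,0,0,0,0]]

```text
t: 7.22
tool_pos: [0.4972, -0.1816, 0.0256]
ee_rot: [-3.132, -0.238, 0.001]
ft_force: [0.9, -1.3, 0.6]
grip_width: 0.0006
```

```bash
python3 - <<'E'
from h import *
go("tD",.0235)
p,d=get_image("side");cv2.imwrite("pics/s6.png",cv2.resize(p[130:230,250:350],None,fx=6,fy=6,interpolation=cv2.INTER_CUBIC))
print(proj("side",sense()["tool_pos"]),proj("side",[*P["tD"],.037]))
E
```

```text
t 7.2167 pos [ 0.4972 -0.1816  0.0256] F [ 0.87 -1.33  0.62] w 0.0006 tx yaw 8.7 tilt 0.05
tD tool delta units [-0.006  0.043  0.072]
[301.77884482 176.98025832] [302.24305682 173.81185164]
```

View pics/s6.png

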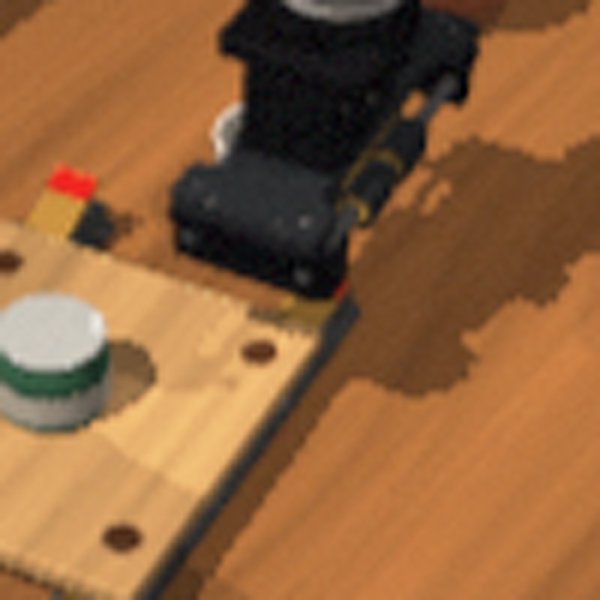

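The tab has gone down with the fingers: it now lies almost flat at crop (310,305). I'll press on until the stop shows in the force.

>>> play_rows:
  steps:
    - [[1,0,0,0.08,0],[1,0,0,0,0],[1,0,0,0,0]]

```text
t: 7.52
tool_pos: [0.4973, -0.1815, 0.0238]
ee_rot: [-3.132, -0.239, 0.001]
ft_force: [-0.9, 0.1, 4.5]
grip_width: 0.0005
```

>>> play_rows:
  steps:
    - [[1,0,0,0.05,0],[1,0,0,0,0],[1,0,0,0,0]]

```text
t: 7.77
tool_pos: [0.4974, -0.1815, 0.0235]
ee_rot: [3.132, 0.239, -0.001]
ft_force: [-4.2, 0.7, 14.7]
grip_width: 0.0001
```

>>> play_rows:
  steps:
    - [[1,0,0,0.04,0],[1,0,0,0,0],[1,0,0,0,0],[1,0,0,0,0]]

```text
t: 8.1
tool_pos: [0.4974, -0.1815, 0.0232]
ee_rot: [3.132, 0.239, -0.001]
ft_force: [-6.0, 1.8, 23.2]
grip_width: 0.0003
```

>>> play_rows:
  steps:
    - [[1,0,0,-0.3,0],[1,0,0,-0.7,0],[1,0,0,-0.7,0],[1,0,0,-0.7,0],[1,0,0,-0.7,0],[1,0,0,-0.7,0],[1,-0.5,0.9,-0.7,0],[1,-0.5,0.9,-0.2,0],[1,-0.5,0.9,0,0],[1,-0.5,0.9,0,0],[1,-0.5,0.9,0,0],[1,0,0.9,0,0],[1,0,0.9,0,0],[1,0,0.9,0,0],[1,0,0,0,0],[1,0,0,0,0]]

```text
t: 9.43
tool_pos: [0.4553, -0.4076, 0.1609]
ee_rot: [-3.132, -0.234, 0.001]
ft_force: [0.6, 0.6, 0.2]
grip_width: 0.0004
```

```bash
python3 - <<'E'
from h import *
go("tD",.0235); heights("t7")
p,d=get_image("side");cv2.imwrite("pics/s7.png",cv2.resize(p[130:270,190:330],None,fx=4,fy=4,interpolation=cv2.INTER_CUBIC))
E
```

```text
t 9.4333 pos [ 0.4553 -0.4076  0.1609] F [0.58 0.62 0.18] w 0.0004 tx yaw 8.6 tilt 0.09
tD tool delta units [ 2.5   -7.194  4.587]
1782 {'A': 35.88, 'B': 35.6, 'C': 35.3, 'D': 35.58}
1817 {'A': 36.11, 'B': 36.15, 'C': 35.54, 'D': 35.49}
```

View pics/s7.png

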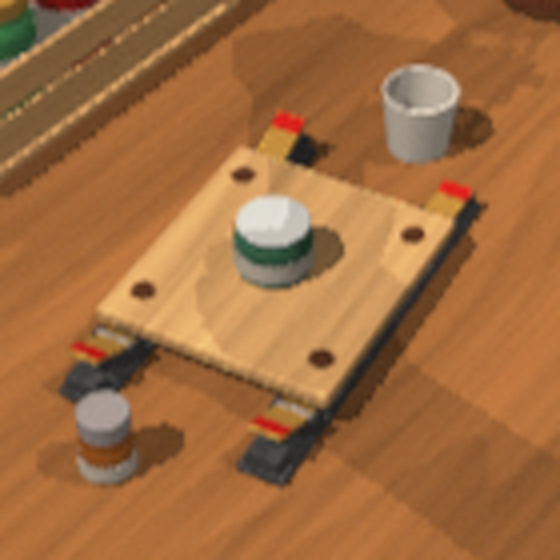

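View pics/t7.png

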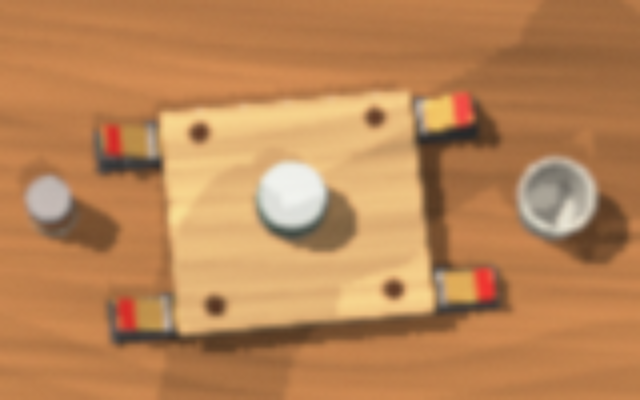

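```bash
python3 - <<'E'
from h import *
p,d=get_image("top");c=get_calibration("top");K,R,t=c["intrinsics"],c["R"],c["t"];d0=np.load("top0.npy")
for dd in(d0,d):
  for k in "ABCD":
    u,v=np.round(proj("top",[*P["t"+k],.03])).astype(int)
    z=np.median(dd[v-1:v+2,u-1:u+2]);X=R.T@(np.array([(u-K[0,2])/K[0,0]*z,(v-K[1,2])/K[1,1]*z,z])-t);print(k,X.round(4))
finish_job()
E
```

```text
A [0.4538 0.0929 0.0363]
B [0.5898 0.1158 0.0408]
C [ 0.632  -0.1607  0.0373]
D [ 0.4972 -0.1823  0.037 ]
A [0.4538 0.0929 0.0365]
B [0.5906 0.1161 0.0377]
C [ 0.6311 -0.1604  0.0403]
D [ 0.5002 -0.1837  0.0227]
the job is handed in; nothing more can be done
```

I found the loose corner at D (-x -y) and pressed shim D flat. The job is handed in; `finish_job` gives no verdict.

- **Finding the corner:** I pressed D first, with up to about 22 N. D sank about 3.4 mm in the depth fit while B rose about 4 mm, and the corner sprang back when released. The brief expects about 5 mm of sinking. I took the tilt and spring-back as conclusive and did not press A, B or C.
- **Pressing the shim:** I pressed tab D with the shut fingertips until it stopped at a tip height of 23.2 mm under 23 N, where a flat shim should be at 23.5 mm. The wrist force read only about 1 N for most of the tab's travel instead of the expected 5 N. It rose only near the stop.
- **Last checks:** Tab D reads 22.7 mm, down from 37.0 mm. Tabs A, B and C are still up at 36 to 40 mm; B and C read about 3 mm differently before and after, which I took as depth noise.
- **Board and goods:** The board is level, with its four corners between 35.5 and 36.2 mm. In the pictures the tin, spice jar and cup look unmoved; I did not check the jar, bowl or carton, which the fingers never went near. The arm ended clear of everything, about 16 cm up.

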